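Clamp a sanding block in the cam press and hold the lever at the top of its lift

ROBOT

A 6-joint arm with a two-finger parallel gripper is mounted at the origin on a cart in front of the work surface, level with it; the furniture and walls round the work are solid. World frame = base frame: x ahead of the robot, y to its left, z up, the work surface at z = 0. Lengths are in m, angles in rad, forces in N, time in s.
With the tool pointing down it reaches from about 0.325 to 0.875 m from the base axis. Payload 4.4 kg.
Tool frame: the origin (TCP) lies midway between the tips of the shut fingers; the grasp point (between the pads) lies 19 mm behind it; z points along the fingers, y is the line along which they close (so a half turn about z gives the same grasp; the last joint's range is limited). The gripper opens to 85 mm and grips with 20 to 120 N. Pads are 22 mm wide; open, the fingers measure 114 mm over their backs; the gripper's body (76 mm by 85 mm) begins 54 mm behind the grasp point. The pads swing forward as they close: fully open they stand 13 mm farther back than shut.
Start: joints at [-1.433, 0.207, 1.542, -0, 1.393, -0.15], TCP at [0.164, -0.551, 0.231] pointing down, gripper open.
Joint ranges: [-2.73, 2.73], [-0.86, 2.22], [0.23, 2.46], [-1.11, 4.25], [0.08, 2.63], [-2.82, 2.82]. Speed limits (rad/s): [2.79, 2.79, 3.14, 3.14, 3.14, 3.14].

INTERFACE

Orientations are given as a unit quaternion [w, x, y, z].
In Python, from bench import manip gives the robot as it stands. Calls block until the motion is done:
- manip.move_pose(position, orientation): joint-space move of the TCP to a pose.
- manip.servo_line(position, attitude=None, speed=0.15, force_limit=None): straight line of the TCP; attitude=None keeps the orientation; speed is the mean speed in m/s. With force_limit (N) it stops when the force on the tool has changed by that much, and returns True; else False.
- manip.move_j(angles): joint-space move.
- manip.set_gripper(opening): opening from 0.0 (shut) to 1.0 (fully open); the grip force is fixed at half the most; returns when the fingers have stopped.
- manip.dwell(seconds).
- manip.inverse_kinematics(position, orientation): joint angles nearest the present ones, or None.
- manip.snapshot(name): name is "scene" or "top" or "wrist"; returns a dict with "img" (480x640x3 uint8, red, green, blue), "range_z" (480x640 float32, m along the optical axis (not along the pixel's ray), 0 where there is no reading), "fx", "fy", "cx", "cy" (pixels), "D" ([k1, k2, p1, p2, k3] as OpenCV has them; the pictures are not rectified), "rvec" (rotation vector, rad) and "tvec" (3), from world to camera coordinates, as OpenCV has them; the wrist camera has in their place "hand_eye" (4x4, takes a point from camera to tool coordinates, whose origin is the TCP and whose axes are the flange's). Camera axes: x right, y down, z forward; pixel columns grow to the right and rows downward; lengths in m; the calibration is good to about 2 mm. A picture is of the moment at which its call begins: read the wrist's pose just before it.
A pose or a line that the arm cannot do raises manip.PlanningError and nothing moves.
- manip.job_done(): hands the job in; it is judged then, once.
Trained networks look in the newest picture that a camera, given by its name, has taken for a name from the list of things; names that differ only in an ending like _2 or _b are one class to them, and where a whole thing is asked for, a point or a joint stands for the part that bears it (a point fixed in the world has none). Each returns a list of dicts, best first, with "score" (0 to 1); they miss things now and then, are a little off and sometimes report something else, mostly with a low value. They report only what shows in the picture. A call takes as long as a camera call. They do not tell look-alikes from the thing itself.
- manip.regions_of(camera, label): "region" (480x640 bool, what is visible of it) and "point" ([column, row] in pixels, amid what is visible of it).
Readings, each from a call of its own:
- manip.read_clock(): time.
- manip.read_qpos(): joint angles.
- manip.read_qvel(): joint speeds.
- manip.read_joint_efforts(): joint torques, N m.
- manip.read_position(): TCP position.
- manip.read_tool_rot(): TCP orientation.
- manip.read_wrist_force(): force on the tool from outside, world axes, zero at the start.
- manip.read_wrist_torque(): the same for the moment, N m.
- manip.read_finger_gap(): opening from 0.0 (shut) to 1.0 (fully open).
- manip.read_finger_force(): force on a finger pad.
Only numpy, scipy, OpenCV 4.12 (cv2) and the standard library are available. Lean on these libraries where they do the work, as an engineer would, in place of code of your own. Each camera call takes 0.05 s, during which the arm holds its last target. There are 200 camera calls.

TASK

The sanding block is to be pressed while its new face sets: lay it on the front deck of the small cam press, slide it lengthwise under the overhanging head until it is fully home against the end stop, and let go of it. Then swing the press's cam lever up to the cam's highest lift, where the lever stands straight up and the block is squeezed against the pad, and finish while still holding the lever there with the fingers, because a spring pulls it back as soon as it is let go. Do not knock over the oil bottle or the glue stick.

Things in the scene. Friction and masses are not known exactly. Their poses are not given: they have to be found in the camera images.
- sanding_block: the loose sanding block, a dark grey rectangular block 45 (x) x 68 (y) x 24 (z) mm with a thin orange face underneath, about 0.12 kg, lying flat on the table; origin at the centre of its underside, y along its length. Either end may go in first. (Two 3D printers, frames over 0.35 m tall, fill the table to the right of world y = 0.08 m, from x = 0.25 m on: pass in front of them.)
- press: the cam press, bare aluminium, fixed to the table at a varying place and yaw; origin on the table under it, x from its open entry (robot's side) to its end stop, y to the left, z up. The words below give mm in this frame. Flat entry deck x -58 to -5, y -38 to 38, top z 40; level walls 12 mm wide, also z 40, flank the platen behind it. The cam lever is on the +y (left) side.
- press_platen: steel platen that the cam lifts, x -2 to 62, y -24.5 to 24.5 in the press's frame, top at z 39 when low, 6.9 mm higher at the cam's highest lift; origin at the centre of its underside, 8 mm below its top
- press_home (a point): where the block's origin comes when it is home, length along x: x 29, y 0, z 39 mm in the press's frame, on the low platen. The end stop's face is at x 63. The block's far 32 mm are then under the head; its near 36 mm (x -5 to 31) stay in the open, where fingers can hold its sides from above
- press_mouth (a point): middle of the mouth under the head, x 31, y 0, z 40 mm in the press's frame. Two cheeks with round noses (radius 6) run from x 31 to 76, 51 mm apart (3 mm play each side of the block); the head lies over them, x 32 to 76, its top at z 89
- press_pad: the dark rubber pad under the head, x 34 to 62 and y -23.5 to 23.5 in the press's frame; origin at the centre of its underside, z 67.5, which is 4.5 mm above a block lying on the low platen. It gives up to 4 mm upwards against a spring of 6 N per mm.
- press_lever (a joint): angle q (rad) of the cam lever. 0: down on its stop, leaning 1.25 from upright towards the entry; grows as it swings up and away from the entry; 1.25: upright, cam at its highest lift; beyond, up to 1.9, the platen sinks again. A return spring (with the weight 0.2 to 0.3 N m, 2 to 3 N at the bar) always pulls it back to 0; it does not latch
- lever_shaft (a point): the lever's pivot: level shaft along the press's y axis at x 30, z 14 mm of its frame (this point at y 85, in the plane of the bar's middle)
- lever_bar: black round cross bar at the lever's end, the place to hold it: 14 mm thick, 64 long, along the press's y; origin at its middle, 115 mm from lever_shaft, in the press's frame at x 30 - 115 sin(1.25 - q), y 85, z 14 + 115 cos(1.25 - q) mm. 18 mm collars, 6 wide, at both ends; 54 mm between is free. A revolving grip: it turns freely on the lever
- oil_bottle: white oil bottle with a red pointed cap, 34 mm across, 94 mm tall, standing loose; origin at the centre of its foot
- glue_stick: teal and white glue stick, 28 mm across, 92 mm tall, standing loose; origin at the centre of its foot
Not all that is in view belongs to the job. Leave any green look-alike of the sanding_block alone.

How it is judged:
On the way, in this order (a step that is already met when the one before it is completed fails the run):
1. the sanding block lies on the low platen, fully home under the head (within 6 mm of the end stop) and let go, the lever still down (x of sanding_block in the frame of press between 0.023 and 0.035 m and y of sanding_block in the frame of press between -0.006 and 0.006 m and angle between the y axis of sanding_block and the x axis of press, either way round below 0.15 rad and angle between sanding_block's own z axis and vertical below 0.12 rad and contact force between the fingers and sanding_block below 0.3 N and z of sanding_block in the frame of press between 0.036 and 0.0425 m and value of joint press_lever below 0.3 rad), for 0.2 s.
2. the fingers hold the lever at the top of its lift, the block pressed against the pad (value of joint press_lever between 1.1 and 1.4 rad and contact force between sanding_block and press_pad above 4 N and contact force between the fingers and lever_bar above 0.5 N), for 0.3 s.
At the end, for the whole second after the job is handed in: Fingers hold the lever bar (over 0.5 N), lever still at 1.10 to 1.40 rad (within 0.15 of highest lift); block pressed on the pad by over 4 N, home within 6 mm of the stop and of the middle, lengthwise within 0.15 rad, level, not touched by the fingers (all of step 2 and x of sanding_block in the frame of press between 0.023 and 0.035 m and y of sanding_block in the frame of press between -0.006 and 0.006 m and angle between the y axis of sanding_block and the x axis of press, either way round below 0.15 rad and angle between sanding_block's own z axis and vertical below 0.12 rad and contact force between the fingers and sanding_block below 0.3 N and velocity of joint press_lever between -0.1 and 0.1 rad/s); the arm keeps its last pose, push and grip.
It fails at once if the oil bottle or the glue stick is knocked over (angle between any of oil_bottle, glue_stick's own z axis and vertical above 0.5 rad).
It also fails if it takes over 56 s, if anything falls off the work surface, if the arm or the gripper's body presses on something with over 40 N, if the wrist force passes 120 N, or if a joint passes its speed limit or range.

## Working session

There is one attempt and no reset: what is moved stays moved. The work goes in short steps, each a Python script; the robot and the scene stay as the last script left them, time stands still between calls to the robot, and variables do not carry over. Pictures are saved under pics/ and viewed, at most 10 in all, crops included, and the job is handed in when it is done.

```bash
mkdir -p pics; ls
cat > h.py <<'E'
import numpy as np, cv2
from bench import manip
def world_pts(s, px, z=None):
    """px Nx2 -> world points from depth (z None) or by cutting the ray with plane z."""
    K=np.array([[s['fx'],0,s['cx']],[0,s['fy'],s['cy']],[0,0,1.]])
    px=np.asarray(px,float).reshape(-1,2)
    n=cv2.undistortPoints(px[:,None],K,np.array(s['D'],float))[:,0]
    r=np.c_[n,np.ones(len(n))]
    if 'hand_eye' in s:
        T=s['Twt']@np.array(s['hand_eye']); R=T[:3,:3]; c=T[:3,3]
    else:
        R=cv2.Rodrigues(np.array(s['rvec'],float))[0].T; c=-R@np.array(s['tvec'],float).ravel()
    d=r@R.T
    if z is None:
        q=px.round().astype(int); dz=s['range_z'][q[:,1],q[:,0]]
        P=c+d*dz[:,None]; P[dz==0]=np.nan; return P
    return c+d*((z-c[2])/d[:,2])[:,None]
def q2R(q):
    from scipy.spatial.transform import Rotation as Ro
    return Ro.from_quat([q[1],q[2],q[3],q[0]]).as_matrix()
def R2q(R):
    from scipy.spatial.transform import Rotation as Ro
    x=Ro.from_matrix(R).as_quat(); return [x[3],x[0],x[1],x[2]]
def snap(n):
    if n=='wrist':
        T=np.eye(4);T[:3,:3]=q2R(manip.read_tool_rot());T[:3,3]=manip.read_position()
    s=dict(manip.snapshot(n))
    if n=='wrist': s['Twt']=T
    return s
def down(yaw_y):
    """tool down, closing axis (tool y) at world angle yaw_y"""
    y=np.array([np.cos(yaw_y),np.sin(yaw_y),0]); z=np.array([0,0,-1.]); x=np.cross(y,z)
    return R2q(np.c_[x,y,z])
def save(s,f): cv2.imwrite('pics/'+f,s['img'][:,:,::-1])
E
python3 - <<'E'
from h import *
print(manip.read_clock(), manip.read_tool_rot(), manip.read_position())
for n in ['scene','top']:
    s=snap(n); save(s,n+'0.png')
    for l in ['sanding_block','press','lever_bar','oil_bottle','glue_stick','press_platen','press_pad']:
        for r in manip.regions_of(n,l):
            ys,xs=np.nonzero(r['region']); P=world_pts(s,np.c_[xs,ys]); 
            print(n,l,round(r['score'],2),np.round(r['point']),len(xs),np.nanmedian(P,0).round(3),np.nanpercentile(P,2,axis=0).round(3),np.nanpercentile(P,98,axis=0).round(3))
E
```

```text
pics
0.0 [-1.11805933e-03  9.89592501e-01  1.43893820e-01  3.30886986e-06] [ 0.16363363 -0.55045047  0.23013335]
scene sanding_block 0.9 [226. 406.] 1465 [0.328 0.594 0.024] [0.299 0.57  0.007] [0.365 0.618 0.027]
scene sanding_block 0.76 [365. 300.] 1063 [0.391 0.314 0.025] [0.365 0.277 0.003] [0.425 0.345 0.028]
scene press 0.62 [340. 215.] 4258 [0.568 0.265 0.04 ] [0.459 0.203 0.002] [0.631 0.334 0.09 ]
scene press 0.46 [341. 208.] 575 [0.582 0.248 0.039] [0.554 0.222 0.035] [0.614 0.273 0.055]
scene glue_stick 0.73 [366. 148.] 457 [0.702 0.12  0.058] [0.697 0.105 0.004] [0.72  0.128 0.094]
top sanding_block 0.88 [186. 358.] 972 [0.336 0.593 0.024] [0.304 0.57  0.004] [0.369 0.619 0.028]
top sanding_block 0.78 [334. 326.] 798 [0.397 0.31  0.025] [0.37  0.277 0.021] [0.425 0.343 0.028]
top sanding_block 0.3 [343. 283.] 440 [0.475 0.298 0.053] [0.457 0.279 0.018] [0.583 0.344 0.06 ]
top press 0.68 [367. 237.] 4017 [0.567 0.258 0.041] [0.462 0.198 0.004] [0.631 0.329 0.092]
top lever_bar 0.57 [334. 289.] 281 [0.466 0.312 0.056] [0.455 0.28  0.051] [0.477 0.346 0.06 ]
top oil_bottle 0.77 [266. 283.] 283 [0.469 0.44  0.058] [0.456 0.427 0.001] [0.486 0.457 0.091]
top glue_stick 0.91 [438. 162.] 395 [0.705 0.12  0.076] [0.698 0.103 0.003] [0.722 0.128 0.095]
top press_platen 0.98 [368. 230.] 527 [0.578 0.248 0.04 ] [0.557 0.223 0.036] [0.599 0.271 0.043]
```

View pics/scene0.png

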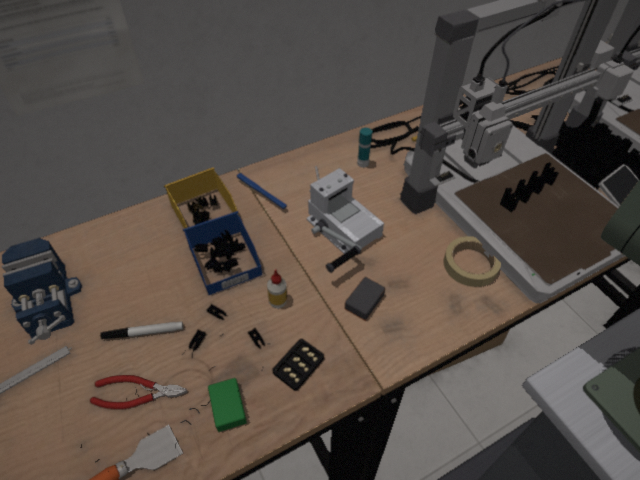

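View pics/top0.png

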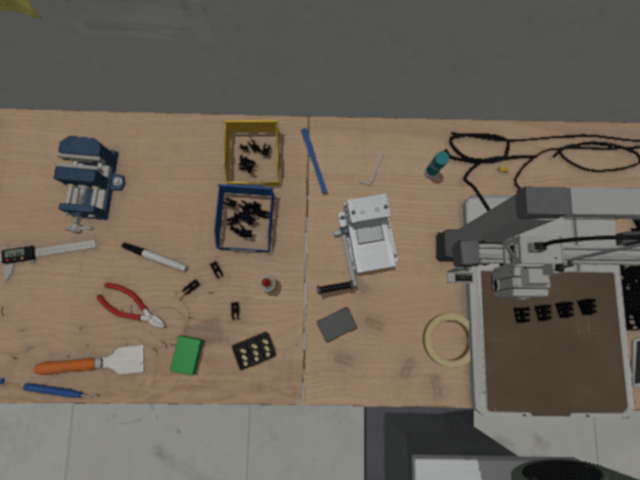

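The scene picture shows the dark grey block at about (365,298) and its green look-alike at (226,406). The press is at (345,210), its bar at (343,259), the oil bottle at (277,291) and the glue stick at (366,147). The top view agrees: block (337,324), bar (337,287), platen (370,235). Next I need a fold that clears the printers, and precise fits of the press and block.

Run:
```python
from h import *
from scipy.optimize import least_squares
# fit planar kinematics from IK
S=[]
from scipy.spatial.transform import Rotation as Ro
for x,y,z,t in [(.45,.3,.2,0),(.6,.2,.3,0),(.4,.3,.3,.3),(.5,.3,.4,-.4),(.55,.25,.1,0),(.35,.3,.45,.5),(.7,.2,.2,-.3),(.3,.3,.35,0.2),(.2,-.5,.3,0),(.5,.1,.25,.2)]:
    a=np.arctan2(y,x)
    R=Ro.from_rotvec([ -t*np.sin(a)*-1, -t*np.cos(a)*1,0]).as_matrix()@q2R(down(a))
    q=manip.inverse_kinematics([x,y,z],R2q(R))
    if q is not None: S.append((x,y,z,*q))
S=np.array(S); print(S.round(3))
def fk(p,j):
    # p: r0,h0,L2,a2off, L3,a3off, L5(wrist z),  lateral d
    j1,j2,j3,j4,j5=j[:5]
    r0,h0,L2,L3,o3,L5,d=p
    r=r0+L2*np.sin(j2)+L3*np.sin(j2+j3+o3); z=h0+L2*np.cos(j2)+L3*np.cos(j2+j3+o3)
    return r,z
def res(p):
    o=[]
    for s in S:
        j=s[3:]; r,z=fk(p,j); t=j[1]+j[2]+j[4]
        if abs(j[3])>0.02: continue
        rr=r+p[5]*np.sin(t); zz=z+p[5]*np.cos(t)
        X=rr*np.cos(j[0])-p[6]*np.sin(j[0]); Y=rr*np.sin(j[0])+p[6]*np.cos(j[0])
        o+= [X-s[0],Y-s[1],zz-s[2]]
    return o
f=least_squares(res,[0.03,.3,.35,.35,0,.25,.08]); print(f.x.round(4),np.abs(f.fun).max())
p=f.x
for j in [[0,-.8,2.4,0,1.6],[0,-.86,2.4,0,2.5],[0,-.8,2.0,0,2.4],[0,-.8,1.7,0,2.3]]:
    r,z=fk(p,j);t=sum(j[1:3])+j[4]; e=(p[0]+p[2]*np.sin(j[1]),p[1]+p[2]*np.cos(j[1])); print(j,'elbow',np.round(e,3),'wrist',round(r,3),round(z,3),'tcp',round(r+p[5]*np.sin(t),3),round(z+p[5]*np.cos(t),3))
```

```text
[[ 0.45   0.3    0.2    0.428  0.162  1.66  -0.     1.319 -0.16 ]
 [ 0.6    0.2    0.3    0.185  0.287  1.302 -0.     1.553 -0.137]
 [ 0.4    0.3    0.3    0.43  -0.211  1.845  0.067  1.214 -0.228]
 [ 0.5    0.3    0.4    0.418  0.437  0.955 -0.057  2.146 -0.144]
 [ 0.55   0.25   0.1    0.283  0.401  1.581 -0.     1.16  -0.143]
 [ 0.35   0.3    0.45   0.426 -0.479  1.783  0.137  1.356 -0.279]
 [ 0.7    0.2    0.2    0.173  0.778  0.814 -0.032  1.848 -0.109]
 [ 0.3    0.3    0.35   0.545 -0.347  1.832  0.048  1.462 -0.241]
 [ 0.2   -0.5    0.3   -1.351  0.083  1.541 -0.     1.518 -0.161]
 [ 0.5    0.1    0.25   0.003 -0.084  1.823  0.041  1.207 -0.205]]
[-0.      3.3402  0.455   0.5084  0.1862  3.3735  0.0862] 5.438843819760564e-12
[0, -0.8, 2.4, 0, 1.6] elbow [-0.326  3.657] wrist 0.17 3.549 tcp -0.027 0.181
[0, -0.86, 2.4, 0, 2.5] elbow [-0.345  3.637] wrist 0.157 3.558 tcp -2.482 1.457
[0, -0.8, 2.0, 0, 2.4] elbow [-0.326  3.657] wrist 0.173 3.751 tcp -1.319 0.725
[0, -0.8, 1.7, 0, 2.3] elbow [-0.326  3.657] wrist 0.123 3.894 tcp -0.073 0.526
```

Run:
```python
from h import *
from scipy.optimize import least_squares
print(manip.read_clock())
for n in ['top','scene']:
    s=snap(n)
    v,u=np.mgrid[0:480,0:640]; P=world_pts(s,np.c_[u.ravel(),v.ravel()])
    # block near .394,.312
    m=(abs(P[:,0]-.394)<.06)&(abs(P[:,1]-.312)<.06)&(abs(P[:,2]-.025)<.006)
    Q=P[m]; rc=cv2.minAreaRect(Q[:,:2].astype(np.float32)*1000); print(n,'block',rc,np.median(Q[:,2]),m.sum())
    # bar
    m=(abs(P[:,0]-.466)<.03)&(abs(P[:,1]-.312)<.05)&(P[:,2]>.035)&(P[:,2]<.075)
    Q=P[m]; c=Q.mean(0);U,_,V=np.linalg.svd(Q-c); pr=(Q-c)@V[0]; print(n,'bar',c.round(4),V[0].round(3),np.percentile(pr,[1,99]).round(3),np.percentile(Q[:,2],98).round(4))
    # press: deck/walls top z~.04 and head top .089
    for lo,hi in [(.036,.044),(.085,.094)]:
        m=(abs(P[:,0]-.555)<.1)&(abs(P[:,1]-.25)<.08)&(P[:,2]>lo)&(P[:,2]<hi)
        Q=P[m]; print(n,'press',lo,cv2.minAreaRect(Q[:,:2].astype(np.float32)*1000),np.median(Q[:,2]).round(4),m.sum())
    np.save('pc_'+n+'.npy',P)
```

```text
0.8
top block ((396.6300354003906, 308.51177978515625), (44.79519271850586, 67.81529235839844), 25.760774612426758) 0.024334420874041085 816
top bar [0.4688 0.3079 0.0551] [-0.298  0.953  0.047] [-0.036  0.041] 0.0605
top press 0.036 ((570.314697265625, 253.5147705078125), (141.05088806152344, 91.9883804321289), 10.365900993347168) 0.0402 1879
top press 0.085 ((612.4295654296875, 253.91885375976562), (44.754737854003906, 75.48546600341797), 10.975178718566895) 0.089 916
scene block ((396.3594665527344, 308.2395935058594), (45.96595764160156, 70.45194244384766), 25.95708465576172) 0.02500776680753236 874
scene bar [0.4657 0.3113 0.0536] [-0.303  0.952  0.038] [-0.049  0.038] 0.0594
scene press 0.036 ((567.8628540039062, 253.96849060058594), (141.05645751953125, 92.80551147460938), 10.699919700622559) 0.0396 1698
scene press 0.085 ((611.3759765625, 253.78494262695312), (46.46159744262695, 77.61739349365234), 10.945328712463379) 0.0886 651
```

Run:
```python
from h import *
from scipy.spatial.transform import Rotation as Ro
P=np.vstack([np.load('pc_top.npy'),np.load('pc_scene.npy')]); P=P[~np.isnan(P[:,0])]
for a in np.arange(.1,.8,.05):
    m=(P[:,0]>a)&(P[:,0]<a+.05)&(P[:,1]<.1)&(P[:,1]>-.7)
    print(round(a,2),m.sum(),P[m,2].max().round(3) if m.any() else '', np.percentile(P[m,2],99).round(3) if m.any() else '')
x,y,z=.45,.3,.2; a=.428
for t in (-.3,.3):
    R=Ro.from_rotvec([-t*np.sin(a),t*np.cos(a),0]).as_matrix()@q2R(down(a)); q=manip.inverse_kinematics([x,y,z],R2q(R)); print(t,q)
    j2,j3=q[1:3]
    s=q[1]+q[2]+q[4]; L2,L3,o=.455,.5084,.1862
    zz=L2*np.cos(j2)+L3*np.cos(j2+j3+o); rr=L2*np.sin(j2)+L3*np.sin(j2+j3+o)
    r=np.hypot(x,y); r=np.sqrt(r*r-.0862**2)
    print('L5 est',(r-rr)/np.sin(s),' h0',z-zz-(r-rr)/np.tan(s))
```

```text
0.1 9104 0.259 0.004
0.15 3229 0.344 0.334
0.2 7847 0.351 0.329
0.25 12126 0.06 0.058
0.3 13190 0.061 0.058
0.35 13409 0.067 0.061
0.4 14123 0.255 0.252
0.45 15115 0.405 0.397
0.5 22045 0.406 0.401
0.55 6588 0.403 0.401
0.6 2886 0.069 0.064
0.65 3075 0.063 0.057
0.7 5587 0.026 0.023
0.75 5940 0.027 0.022
-0.3 [ 4.27922559e-01 -2.17780547e-02  1.88850006e+00  2.76515893e-05
  9.74870653e-01 -8.95019905e-05]
L5 est 0.31598221913971597  h0 0.28270381017520574
0.3 [ 4.27945616e-01  3.65086596e-01  1.43636863e+00 -1.61102860e-05
  1.64013743e+00 -5.30712294e-05]
L5 est 0.3160290498916331  h0 0.2827480861058487
```

```bash
cat > mv1.py <<'E'
from h import *
a=np.arctan2(-.551,.164)
p=[.345*np.cos(a),.345*np.sin(a),.34]
q=np.array(manip.inverse_kinematics(p,manip.read_tool_rot())); print(q.round(3))
manip.move_j(q)
q2=q.copy(); q2[0]=.55; q2[5]=.1; manip.move_j(q2); print(manip.read_position(),manip.read_clock())
psi=np.radians(25.8)
manip.move_pose([.40,.305,.28],down(psi)); print(manip.read_qpos())
s1=snap('wrist'); save(s1,'w1.png'); np.save('w1.npy',s1,allow_pickle=True)
manip.move_pose([.50,.27,.30],down(np.radians(10.8)))
s2=snap('wrist'); save(s2,'w2.png'); np.save('w2.npy',s2,allow_pickle=True)
print(manip.read_clock(), s1['hand_eye'])
E
python3 mv1.py
```

```text
[-1.534 -0.388  1.867  0.     1.663 -0.252]
[0.24022813 0.24776899 0.33986033] 4.0333
[4.78330363e-01 1.57320940e-02 1.65122907e+00 2.20595720e-04
 1.47594506e+00 2.90671443e-02]
5.3917 [[-1.35023949e-03 -9.47930446e-01 -3.18474562e-01  8.09109042e-02]
 [ 9.99998189e-01 -1.70700082e-03  8.41137831e-04  3.27291175e-04]
 [-1.34097650e-03 -3.18472850e-01  9.47931034e-01 -1.42696475e-01]
 [ 0.00000000e+00  0.00000000e+00  0.00000000e+00  1.00000000e+00]]
```

```bash
python3 - <<'E'
import cv2,numpy as np
a=cv2.imread('pics/w1.png');b=cv2.imread('pics/w2.png')
cv2.imwrite('pics/w12.png',cv2.resize(np.hstack([a,b]),(800,300)))
E
python3 - <<'E'
from h import *
for n in ['w1','w2']:
    s=np.load(n+'.npy',allow_pickle=True).item()
    v,u=np.mgrid[0:480,0:640]; P=world_pts(s,np.c_[u.ravel(),v.ravel()])
    def rect(name,c,hw,lo,hi):
        m=(abs(P[:,0]-c[0])<hw[0])&(abs(P[:,1]-c[1])<hw[1])&(P[:,2]>lo)&(P[:,2]<hi)
        if m.sum()<50: print(n,name,m.sum()); return
        Q=P[m]; rc=cv2.minAreaRect(Q[:,:2].astype(np.float32)*1000); print(n,name,np.round(rc[0],1),np.round(rc[1],1),round(rc[2],2),'z',np.median(Q[:,2]).round(4),m.sum(),'img',u.ravel()[m].min(),u.ravel()[m].max(),v.ravel()[m].min(),v.ravel()[m].max())
    rect('block',(.396,.308),(.06,.06),.021,.029)
    rect('bar',(.466,.312),(.03,.045),.045,.07)
    rect('deck',(.555,.25),(.1,.07),.036,.044)
    rect('head',(.61,.25),(.06,.06),.084,.095)
E
```

```text
w1 block [398.7 309.8] [44.5 67.9] 26.26 z 0.0242 2041 img 306 343 160 215
w1 bar [475.3 312.5] [30.2 76.8] 11.03 z 0.0559 874 img 366 396 184 250
w1 deck [571.2 252. ] [139.9  92.1] 8.02 z 0.04 3885 img 366 487 243 316
w1 head [612.5 261.8] [45.2 62.2] 10.15 z 0.0889 1358 img 455 500 287 341
w2 block [398.8 310. ] [45.2 68.3] 26.36 z 0.024 2082 img 222 273 110 173
w2 bar [475.6 312.2] [29.5 76.3] 11.26 z 0.0557 936 img 295 322 120 187
w2 deck [571.8 253.7] [138.5  91.6] 9.56 z 0.04 4518 img 322 434 178 248
w2 head [613.8 255. ] [44.9 74.6] 10.98 z 0.089 2507 img 398 442 199 262
```

View pics/w12.png

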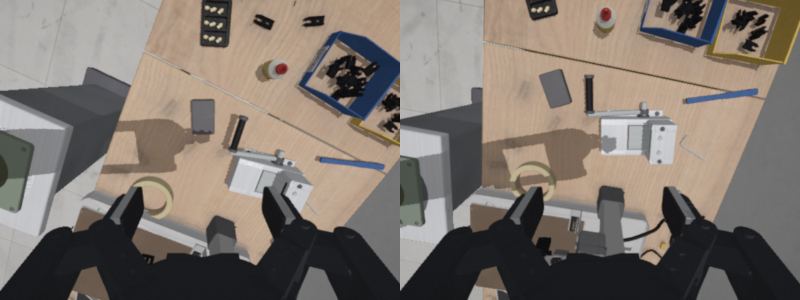

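The wrist pictures (side by side) show the block at (202,117) left and (555,88) right. The bar is at (235,132) left and (589,93) right, with the press just beyond it and nothing in the way. Heights agree: block 24 mm, deck 40 mm, head 89 mm. Picking now.

```bash
cat >> h.py <<'E'
YAW=np.radians(10.97); O=np.array([.5600,.2442])
def W(x,y,z,O=None,yaw=None):
    O=globals()['O'] if O is None else O; yaw=YAW if yaw is None else yaw
    c,s=np.cos(yaw),np.sin(yaw); return [O[0]+c*x-s*y, O[1]+s*x+c*y, z]
E
python3 - <<'E'
from h import *
psi=np.radians(26.2); e=np.array([np.sin(psi),-np.cos(psi)])   # forward end
g=np.array([.3979,.3093])-.017*e
manip.move_pose([*g,.12],down(psi))
manip.servo_line([*g,.001],speed=.12,force_limit=8)
print(manip.read_position()); manip.set_gripper(0); print('gap',manip.read_finger_gap(),manip.read_finger_force(),manip.read_position())
manip.servo_line([*g,.15],speed=.15); print('gap',manip.read_finger_gap(),manip.read_clock())
manip.move_pose(W(-.075,0,.15),down(YAW+np.pi/2))
s=snap('wrist'); save(s,'w3.png'); np.save('w3.npy',s,allow_pickle=True)
v,u=np.mgrid[0:480,0:640]; P=world_pts(s,np.c_[u.ravel(),v.ravel()])
for n,lo,hi in [('head',.084,.095),('deck',.036,.044)]:
    m=(abs(P[:,0]-.57)<.12)&(abs(P[:,1]-.25)<.065)&(P[:,2]>lo)&(P[:,2]<hi)
    if m.sum()>50: print(n,cv2.minAreaRect(P[m][:,:2].astype(np.float32)*1000),np.median(P[m,2]),m.sum())
print(manip.read_clock(),manip.read_finger_gap(),manip.read_qpos())
E
```

```text
[0.3912699  0.32500057 0.00178554]
gap 0.5110533866185886 62.99588441848755 [0.39110454 0.32500592 0.00178224]
gap 0.5109033635225492 9.0083
deck ((509.82684326171875, 245.2686004638672), (94.9430923461914, 32.4892463684082), 87.2874984741211) 0.040229559931688946 1678
10.4417 0.5104847831401879 [ 2.81230898e-01  2.10979786e-01  1.71506941e+00  1.28386369e-04
  1.21641272e+00 -1.48108849e+00]
```

View pics/w3.png

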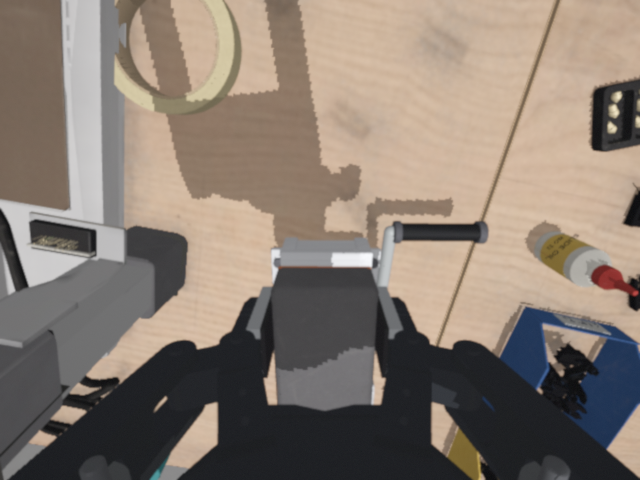

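The block is held squarely, near end at rows 265–290. The deck's front edge (columns 278–378) is centred under it, and the bar is at (440,232), clear to the side. I'll measure the deck's front edge for lateral alignment, then lower.

Run:
```python
from h import *
def toP(p):
    d=np.asarray(p)[:,:2]-O; c,s=np.cos(YAW),np.sin(YAW); return np.c_[d@[c,s],d@[-s,c]]*1000
for n in ['w3','w2','w1']:
    s=np.load(n+'.npy',allow_pickle=True).item()
    v,u=np.mgrid[0:480,0:640]; P=world_pts(s,np.c_[u.ravel(),v.ravel()]); L=toP(P)
    m=(abs(P[:,2]-.04)<.003)&(L[:,0]>-80)&(L[:,0]<70)&(abs(L[:,1])<42)
    for a in (-58,-50,-42,-30,-20):
        k=m&(abs(L[:,0]-a)<3)
        if k.sum()>10: print(n,'deck x~',a,'y',np.percentile(L[k,1],[1,99]).round(1),k.sum())
    k=m&(abs(L[:,1])<25); print(n,'front edge x',np.percentile(L[k,0],1).round(1))
    m=(abs(P[:,2]-.089)<.003)&(abs(L[:,1])<60)&(L[:,0]>0)&(L[:,0]<100)
    if m.sum()>50: print(n,'head x',np.percentile(L[m,0],[1,99]).round(1),'y',np.percentile(L[m,1],[1,99]).round(1))
    if n=='w3':
        z=P[:,2]; m=(abs(L[:,1])<40)&(z>.1)&(L[:,0]<0)&(L[:,0]>-130)&(abs(z-.173)<.006)
        print('block top',np.percentile(L[m,0],[1,50,99]).round(1),np.percentile(L[m,1],[1,50,99]).round(1),np.median(z[m]),m.sum())
```

```text
w3 deck x~ -58 y [-35.4  37.3] 228
w3 deck x~ -50 y [-35.9  37.8] 615
w3 deck x~ -42 y [-35.4  37.7] 130
w3 front edge x -56.4
block top [-92.9 -69.4 -32.1] [-32.7  -0.8  31.1] 0.17184750473863475 13508
w2 deck x~ -58 y [-35.1  37.2] 56
w2 deck x~ -50 y [-36.3  37.9] 280
w2 deck x~ -42 y [-36.9  37.8] 257
w2 deck x~ -30 y [-36.7  37.8] 286
w2 deck x~ -20 y [-37.3  37.8] 266
w2 front edge x -55.3
w2 head x [33.3 76.4] y [-36.1  37.1]
w1 deck x~ -58 y [-35.5  35.9] 61
w1 deck x~ -50 y [-36.4  38.4] 257
w1 deck x~ -42 y [-36.1  38.3] 256
w1 deck x~ -30 y [-36.4  37.9] 252
w1 deck x~ -20 y [-35.3  37.9] 240
w1 front edge x -55.4
w1 head x [33.4 76.2] y [-18.   38.1]
```

```bash
sed -i 's/^YAW=.*/YAW=np.radians(10.97); O=np.array([.5607,.2453])/' h.py
python3 - <<'E'
from h import *
def loc():
    d=np.array(manip.read_position()); e=d[:2]-O; c,s=np.cos(YAW),np.sin(YAW); return (np.array([e@[c,s],e@[-s,c],d[2]])*1000).round(2)
q=down(YAW+np.pi/2)
manip.move_pose(W(-.047,0,.10),q)
print('stop',manip.servo_line(W(-.047,0,.0415),q,speed=.06,force_limit=5),loc(),manip.read_wrist_force())
z=manip.read_position()[2]+.0003; z=min(max(z,.0413),.0435)
print('stop',manip.servo_line(W(-.012,0,z),q,speed=.05,force_limit=10),loc(),manip.read_wrist_force())
print('stop',manip.servo_line(W(.019,0,z),q,speed=.03,force_limit=10),loc(),manip.read_wrist_force())
print(manip.read_finger_gap(),manip.read_clock())
E
```

```text
stop True [-47.92  -0.11  41.78] [-1.21059496 -0.5571064   4.47536559]
stop False [-11.98  -0.05  41.81] [ 0.30620462  0.10775538 -1.03022466]
stop True [ 1.308e+01 -3.000e-02  4.102e+01] [ 0.47039635 -0.23554441  2.64435147]
0.510267482682361 13.475
```

```bash
python3 - <<'E'
from h import *
manip.set_gripper(.75); manip.dwell(.1)
p=manip.read_position(); manip.servo_line([p[0],p[1],.12],speed=.12)
manip.move_pose(W(-.06,0,.20),down(YAW+np.pi/2))
s=snap('wrist'); save(s,'w4.png'); np.save('w4.npy',s,allow_pickle=True)
print(manip.read_clock())
for n in ['wrist','top','scene']:
    if n!='wrist': s=snap(n); save(s,n+'4.png')
    v,u=np.mgrid[0:480,0:640]; P=world_pts(s,np.c_[u.ravel(),v.ravel()]); d=P[:,:2]-O; c,si=np.cos(YAW),np.sin(YAW); L=np.c_[d@[c,si],d@[-si,c]]*1000
    m=(abs(P[:,2]-.063)<.003)&(L[:,0]>-30)&(L[:,0]<32)&(abs(L[:,1])<40)
    if m.sum()>30: print(n,cv2.minAreaRect(L[m].astype(np.float32)),np.median(P[m,2]),m.sum())
    m=(abs(P[:,2]-.056)<.012)&(abs(L[:,0]+79)<20)&(abs(L[:,1]-85)<45)
    if m.sum()>30: print(n,'bar',L[m].mean(0).round(1),np.percentile(L[m],[1,99],axis=0).round(1).tolist(),np.percentile(P[m,2],[50,99]),m.sum())
E
python3 -c "
import cv2,numpy as np
a=cv2.imread('pics/w4.png');b=cv2.imread('pics/scene4.png')[130:330,260:460]
cv2.imwrite('pics/v4.png',np.hstack([cv2.resize(a,(500,375)),cv2.resize(b,(300,375))]))"
```

```text
15.2833
wrist ((13.72572135925293, -0.8297996520996094), (36.45048522949219, 64.31698608398438), 0.09447235614061356) 0.06321768063501881 1653
wrist bar [-77.6  80.5] [[-85.9, 44.5], [-60.3, 119.8]] [0.05578937 0.05951167] 1567
top ((12.735724449157715, 4.047590255737305), (38.47532653808594, 49.788997650146484), 0.18752774596214294) 0.0632723243701831 408
top bar [-78.8  79.2] [[-87.9, 44.2], [-60.4, 119.6]] [0.05568354 0.06054691] 341
scene ((11.88315486907959, 0.4490623474121094), (40.10787582397461, 69.6639633178711), 0.2460360825061798) 0.06284888863260119 363
scene bar [-81.6  84.2] [[-89.4, 45.1], [-61.6, 120.6]] [0.05475456 0.05955498] 360
```

View pics/v4.png

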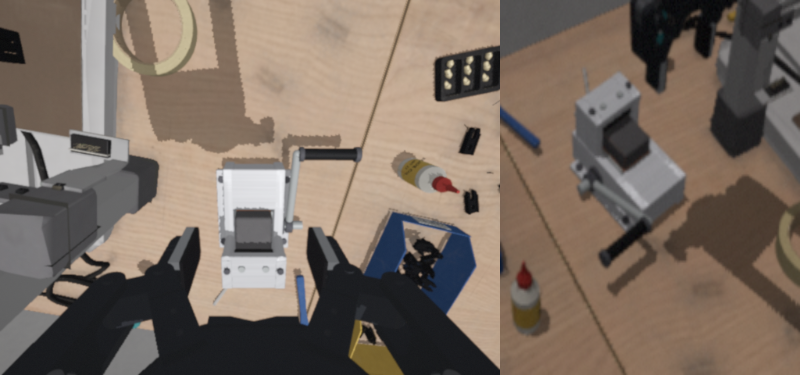

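The picture shows the block between the cheeks with about half its length out (250,229 left; 627,145 right). The lever is still down with its bar free at (330,154), and the bottle stands at (430,175). The block's top at 63.2 mm and near edge at x ≈ -5 mm confirm it is home. Next I grip the bar and check.

```bash
cat >> h.py <<'E'
def bar(q): return W(.030-.115*np.sin(1.25-q),.085,.014+.115*np.cos(1.25-q))
E
python3 - <<'E'
from h import *
q=down(YAW); b=bar(0); print(b)
manip.move_pose([b[0],b[1],.15],q); print(manip.read_qpos().round(3) if hasattr(manip.read_qpos(),'round') else manip.read_qpos())
print('stop',manip.servo_line([b[0],b[1],b[2]-.019],speed=.1,force_limit=8))
manip.set_gripper(0); print('gap',manip.read_finger_gap(),manip.read_finger_force(),manip.read_position(),manip.read_wrist_force(),manip.read_clock())
E
```

```text
[np.float64(0.466837699582654), np.float64(0.31368813379976423), np.float64(0.0502620716754559)]
[ 0.437  0.26   1.653 -0.     1.228  0.246]
stop False
gap 0.1382170636424426 58.3925986289978 [0.46696445 0.31376678 0.03155978] [-1.4092307   0.66662511  2.75200021] 18.7667
```

Run:
```python
from h import *
p0=np.array(manip.read_position()); o=p0-np.array(bar(0))
for k,a in enumerate(np.linspace(0,1.25,11)[1:]):
    hit=manip.servo_line(list(np.array(bar(a))+o),speed=.06,force_limit=45)
    print(round(a,3),hit,np.round(manip.read_wrist_force(),1),round(manip.read_finger_force(),1),round(manip.read_finger_gap(),3))
    if hit: break
manip.dwell(.4); print(manip.read_clock(),manip.read_position())
s=snap('wrist'); save(s,'w5.png')
s=snap('scene'); save(s,'scene5.png')
v,u=np.mgrid[0:480,0:640]; P=world_pts(s,np.c_[u.ravel(),v.ravel()]); d=P[:,:2]-O; c,si=np.cos(YAW),np.sin(YAW); L=np.c_[d@[c,si],d@[-si,c]]*1000
m=(P[:,2]>.064)&(P[:,2]<.076)&(L[:,0]>-10)&(L[:,0]<26)&(abs(L[:,1])<20)
print('block top z',np.median(P[m,2]) if m.any() else None,m.sum(),np.percentile(L[m,0],[1,99]) if m.any() else '')
import cv2
cv2.imwrite('pics/v5.png',np.hstack([cv2.resize(cv2.imread('pics/w5.png'),(480,360)),cv2.resize(cv2.imread('pics/scene5.png')[110:310,250:428],(320,360))]))
```

```text
0.125 False [-0.8 -0.2 -3. ] 58.6 0.139
0.25 False [-0.4 -0.4 -3.3] 58.7 0.141
0.375 False [-1.8 -0.5 -2.3] 58.8 0.141
0.5 False [-3.8 -1.5 -0.3] 58.9 0.137
0.625 False [-3.8 -3.1  2.3] 59.0 0.145
0.75 False [-4.9 -2.8  3.8] 59.2 0.143
0.875 False [-3.8 -3.7  4.5] 59.4 0.136
1.0 False [-2.9 -3.8  6.3] 59.5 0.141
1.125 False [-2.1 -4.1  5.5] 59.5 0.14
1.25 False [-0.7 -5.   5.8] 59.5 0.142
23.0833 [0.57398659 0.33417648 0.11063207]
block top z 0.06948408051412402 287 [-7.86589519 25.37534503]
```

View pics/v5.png

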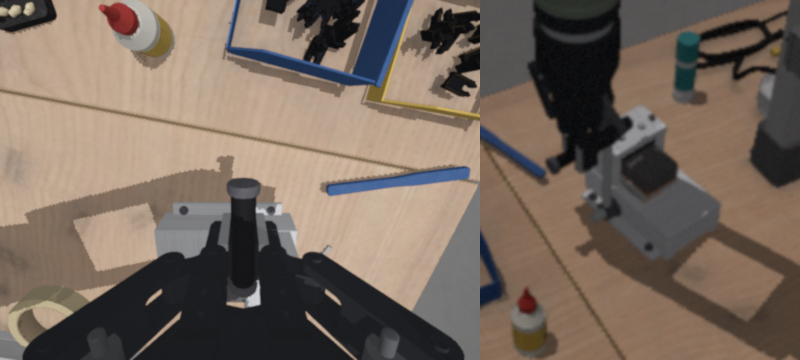

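The lever stands upright with its bar between the fingers (243,235 left). The block has risen to a top of 69.5 mm against an expected 69.9 mm, so it is squeezed on the pad. The bottle and glue stick are still standing.

```bash
python3 -c "
from h import *
print(manip.read_clock(),manip.read_finger_force(),manip.read_position()); print(manip.job_done())"
```

```text
23.1833 59.52306032180786 [0.57396428 0.3341547  0.11058964]
the job is handed in; nothing more can be done
None
```

I handed the job in at 23.2 s of the 56 s allowed: by my measurements the block is home under the head and squeezed on the pad, the fingers hold the lever upright, and the oil bottle and glue stick still stand; the judged result was not shown.

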